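# Fit up pipe stubs on their flanges

## Task

Fit up the four bright round pipe stubs for tack welding: stand each one upright on the ring flange whose hole is the same size as that stub's own bore, centred over the hole, and let go. Leave the red square tube and the rusty solid bar standing where they are, and leave the flanges lying in their places.

Things in the scene. Friction and masses are not known exactly. Their poses are not given: they have to be found in the camera images.
- stub_27: the thinnest of four bright steel round pipe stubs, standing on end, open at top and bottom: outer diameter 27 mm, wall 4 mm, bore 19 mm, height 80 mm, about 0.18 kg (can vary by a quarter). Origin: centre of its underside, z up along its axis; yaw means nothing. Belongs on flange_19.
- stub_38: the second thinnest of four bright steel round pipe stubs, standing on end, open at top and bottom: outer diameter 38 mm, wall 4 mm, bore 30 mm, height 80 mm, about 0.27 kg (can vary by a quarter). Origin: centre of its underside, z up along its axis; yaw means nothing. Belongs on flange_30.
- stub_48: the second widest of four bright steel round pipe stubs, standing on end, open at top and bottom: outer diameter 48 mm, wall 4 mm, bore 40 mm, height 80 mm, about 0.35 kg (can vary by a quarter). Origin: centre of its underside, z up along its axis; yaw means nothing. Belongs on flange_40.
- stub_60: the widest of four bright steel round pipe stubs, standing on end, open at top and bottom: outer diameter 60 mm, wall 4 mm, bore 52 mm, height 80 mm, about 0.44 kg (can vary by a quarter). Origin: centre of its underside, z up along its axis; yaw means nothing. Belongs on flange_52.
- flange_19: pale grey metal ring flange lying flat and loose on the table: outer diameter 80 mm, 10 mm thick, round through hole of 19 mm (the dark table shows through it). Origin: centre of its underside, on the hole's axis, z up; yaw means nothing. A stub stands on its top face around the hole, so a seated stub's origin is 10 mm above the flange's.
- flange_30: pale grey metal ring flange lying flat and loose on the table: outer diameter 90 mm, 10 mm thick, round through hole of 30 mm (the dark table shows through it). Origin: centre of its underside, on the hole's axis, z up; yaw means nothing. A stub stands on its top face around the hole, so a seated stub's origin is 10 mm above the flange's.
- flange_40: pale grey metal ring flange lying flat and loose on the table: outer diameter 100 mm, 10 mm thick, round through hole of 40 mm (the dark table shows through it). Origin: centre of its underside, on the hole's axis, z up; yaw means nothing. A stub stands on its top face around the hole, so a seated stub's origin is 10 mm above the flange's.
- flange_52: pale grey metal ring flange lying flat and loose on the table: outer diameter 110 mm, 10 mm thick, round through hole of 52 mm (the dark table shows through it). Origin: centre of its underside, on the hole's axis, z up; yaw means nothing. A stub stands on its top face around the hole, so a seated stub's origin is 10 mm above the flange's.
- square_tube: red-primed square tube offcut, 40 x 40 mm, 80 mm high, open-ended, standing among the stubs; not to be moved. Origin: centre of its underside, z up, x and y square to its faces.
- solid_bar: rusty brown solid round bar offcut, 44 mm diameter, 70 mm high, standing among the stubs; not to be moved. Origin: centre of its underside, z up.
Things that resemble listed ones, but are neither listed nor needed, are in the scene too. Leave any purple look-alike of the stub_27 alone. Leave any yellow look-alike of the flange_52 alone.

How it is judged:
By the outcome, as a careful person would: the job done as asked, in the order asked, and still so for the second after the job is handed in, with the robot touching nothing.
It also fails if it takes over 112 s, if anything falls off the work surface, if the arm or the gripper's body presses on something with over 40 N, if the wrist force passes 120 N, or if a joint passes its speed limit or range.

## Robot

A 6-joint arm with a two-finger parallel gripper is mounted at the origin on the work surface. World frame = base frame: x ahead of the robot, y to its left, z up, the work surface at z = 0. Lengths are in m, angles in rad, forces in N, time in s.
With the tool pointing down it reaches from about 0.2 to 0.875 m from the base axis. Payload 3.4 kg.
Tool frame: the origin (TCP) lies on the centre line of the jaws, within the pads' length; the fingertips stand 19 mm ahead of it and the grasp point (between the pads) is the TCP (arm.tip_extent is the distance from the TCP to the fingertips, in m); z points along the fingers, y is the line along which they close (so a half turn about z gives the same grasp; the last joint's range is limited). The gripper opens to 94 mm and grips with 3 to 60 N. Pads are 16 mm wide; open, the fingers measure 119 mm over their backs; the gripper's body (75 mm by 177 mm) begins 78 mm behind the grasp point.
Start: joints at [1.193, 0.276, 1.505, -0, 1.361, -0.121], TCP at [0.146, 0.556, 0.224] pointing down, gripper open.
Joint ranges: [-2.89, 2.89], [-0.75, 2.08], [0.22, 2.7], [-1.18, 4.32], [0.11, 2.71], [-2.7, 2.7]. Speed limits (rad/s): [2.57, 2.57, 3.14, 3.14, 3.14, 3.14].

## Interface

Orientations are given as a unit quaternion [w, x, y, z].
In Python, from cell import arm gives the robot as it stands. The module is installed in compiled form; this text tells all that it offers.
- The arm moves only by the tool servo_tool, never from a script. Its argument "rows" is a list of rows, each an object with "travel": the shift along the tool's x, y, z in m, a list of three; "angular": the turn, a rotation vector about the tool's x, y, z in degrees, a list of three; "jaw": the closure, from 0 (fully open) to 1 (shut). A call has exactly 5 rows; each row is the pose to reach, as a shift and turn from the pose commanded when the call began, along the tool's axes at that moment; what a row does not reach only later rows make up. A row lasts 1/8 s, in which the tool goes at most 62.5 mm and 10.7 degrees, less where a joint would pass 70% of its speed; a pose out of reach is approached as far as the arm can. A call with a gripper value outside its range is refused whole. The fingers move at their own pace and stop on an object; "newtons" is the grip in N (left out, the last holds). Time passes only in rows, so rows that repeat a pose let the fingers close, or fill a call up. It gives the time, the measured TCP pose, the force, the opening and the grip force at its end, in the units of the state.
- arm.sense(): the state, without advancing time (a new reading comes with each control period).
- arm.grab_frame(name): name is "scene" or "top" or "wrist"; returns the picture (384x512x3 uint8, red, green, blue); there is no depth.
- arm.camera_info(name): a dict with "K" (3x3 intrinsics, pixels), "R" (3x3) and "t" (3): a world point X has camera coordinates R X + t. Camera axes: x right, y down, z forward; pixel columns grow to the right and rows downward; lengths in m; the calibration is good to about 2 mm. The wrist camera is an equidistant fisheye: a pixel r from the principal point sees the ray r / f radians off the axis. A picture is of the moment at which its call begins: read the wrist's pose just before it. camera_info takes no time and is no camera call; for the wrist camera it gives the pose at the moment of the call.
- arm.job_done(): hands the job in; it is judged then, once.
Trained networks look in the newest picture that a camera, given by its name, has taken for a name from the list of things; names that differ only in an ending like _2 or _b are one class to them, and where a whole thing is asked for, a point or a joint stands for the part that bears it (a point fixed in the world has none). Each returns a list of dicts, best first, with "score" (0 to 1); they miss things now and then, are a little off and sometimes report something else, mostly with a low value. They report only what shows in the picture. A call takes as long as a camera call. They do not tell look-alikes from the thing itself.
- arm.masks_of(camera, target): "region" (384x512 bool, what is visible of it) and "position" ([column, row] in pixels, amid what is visible of it).
The state is a dict: "time": time; "joint_positions": joint angles; "joint_velocities": joint speeds; "joint_torque": joint torques, N m; "eef_pos": TCP position; "orientation": TCP orientation; "force": force on the tool from outside, world axes, zero at the start; "ft_torque": the same for the moment, N m; "gripper_width": finger opening in m; "finger_force": force on a finger pad.
Only numpy, scipy, OpenCV 4.12 (cv2) and the standard library are available. Lean on these libraries where they do the work, as an engineer would, in place of code of your own. Each camera call takes 0.05 s, during which the arm holds its last target. There are 200 camera calls.

## Working session

There is one attempt and no reset: what is moved stays moved. The work goes in short steps, Python scripts to look and compute and a tool call to move; the robot and the scene stay as the last step left them, time stands still between calls to the robot, and variables do not carry over. Pictures are saved under pics/ and viewed, at most 14 in all, crops included, and the job is handed in when it is done.

Besides the shell and the picture viewer there is one more tool, called after "Call:" by a JSON object that holds its "name" and its "arguments", one argument or row to a line. servo_tool: Moves the arm, as the interface text tells. Its arguments: {"type":"object","properties":{"rows":{"type":"array"},"newtons":{"type":"number"}},"required":["rows"]}

```bash
mkdir -p pics; python3 - <<'E'
from cell import arm
import cv2, numpy as np
s=arm.sense(); print(s['time'],s['eef_pos'],s['orientation'],s['gripper_width'],s['force'])
for c in('scene','top','wrist'):
    i=arm.camera_info(c); print(c,np.round(i['K'],1).tolist(),np.round(i['R'],3).tolist(),np.round(i['t'],3).tolist())
    im=arm.grab_frame(c); cv2.imwrite(f'pics/{c}0.png',cv2.resize(im[:,:,::-1],(768,576)))
    for n in['stub_27','stub_38','stub_48','stub_60','flange_19','flange_30','flange_40','flange_52','square_tube','solid_bar']:
        print(c,n,[(round(d['score'],2),np.round(d['position']).tolist(),int(d['region'].sum())) for d in arm.masks_of(c,n)][:5])
print(arm.sense()['time'])
E
```

```text
0.0 [0.14586879 0.5556428  0.22363102] [-2.20696837e-04  1.28068575e-01  9.91764919e-01 -8.58671653e-04] 0.09373573645964897 [-0.68346706 -0.55785109 -0.1723995 ]
scene [[440.5, 0.0, 252.6], [0.0, 440.5, 194.7], [0.0, 0.0, 1.0]] [[0.548, 0.837, -0.017], [0.659, -0.444, -0.607], [-0.515, 0.321, -0.795]] [-0.256, -0.287, 1.309]
scene stub_27 [(0.81, [226.0, 194.0], 926), (0.72, [122.0, 245.0], 338), (0.63, [364.0, 153.0], 500), (0.6, [191.0, 241.0], 791), (0.58, [131.0, 271.0], 403)]
scene stub_38 [(0.81, [226.0, 194.0], 926), (0.72, [122.0, 245.0], 338), (0.63, [364.0, 153.0], 500), (0.6, [191.0, 241.0], 791), (0.58, [131.0, 271.0], 403)]
scene stub_48 [(0.81, [226.0, 194.0], 926), (0.72, [122.0, 245.0], 338), (0.63, [364.0, 153.0], 500), (0.6, [191.0, 241.0], 791), (0.58, [131.0, 271.0], 403)]
scene stub_60 [(0.81, [226.0, 194.0], 926), (0.72, [122.0, 245.0], 338), (0.63, [364.0, 153.0], 500), (0.6, [191.0, 241.0], 791), (0.58, [131.0, 271.0], 403)]
scene flange_19 [(0.9, [257.0, 275.0], 1238), (0.89, [391.0, 206.0], 1125), (0.87, [323.0, 235.0], 1137), (0.82, [258.0, 159.0], 929), (
[... 1800 characters left out ...]
 1069), (0.79, [237.0, 138.0], 1004), (0.79, [158.0, 141.0], 1073), (0.61, [370.0, 124.0], 729)]
top flange_52 [(0.89, [309.0, 126.0], 761), (0.87, [236.0, 251.0], 1069), (0.79, [237.0, 138.0], 1004), (0.79, [158.0, 141.0], 1073), (0.61, [370.0, 124.0], 729)]
top square_tube [(0.56, [191.0, 205.0], 362)]
top solid_bar [(0.87, [234.0, 178.0], 290)]
wrist [[297.3, 0.0, 256.6], [0.0, 297.3, 188.3], [0.0, 0.0, 1.0]] [[0.255, 0.967, 0.001], [0.931, -0.245, 0.271], [0.262, -0.068, -0.963]] [-0.575, -0.027, 0.39]
wrist stub_27 []
wrist stub_38 []
wrist stub_48 []
wrist stub_60 []
wrist flange_19 []
wrist flange_30 []
wrist flange_40 []
wrist flange_52 []
wrist square_tube []
wrist solid_bar []
1.65
```

View pics/scene0.png

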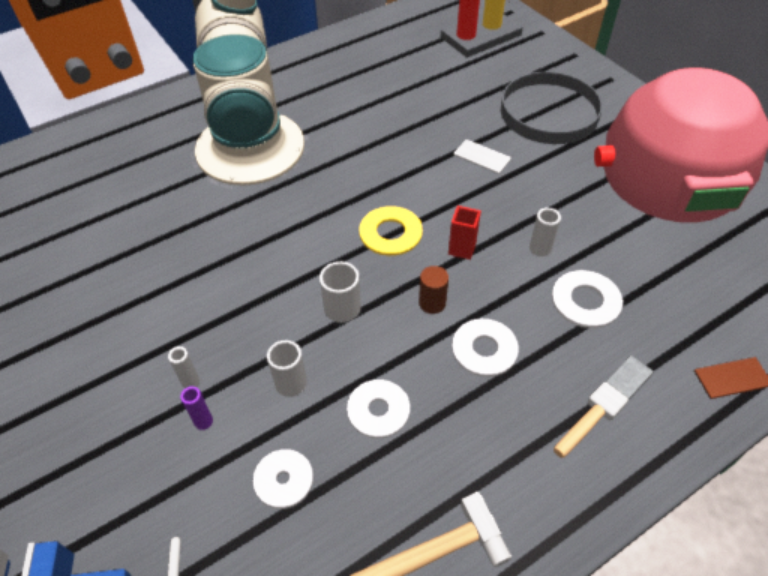

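View pics/top0.png

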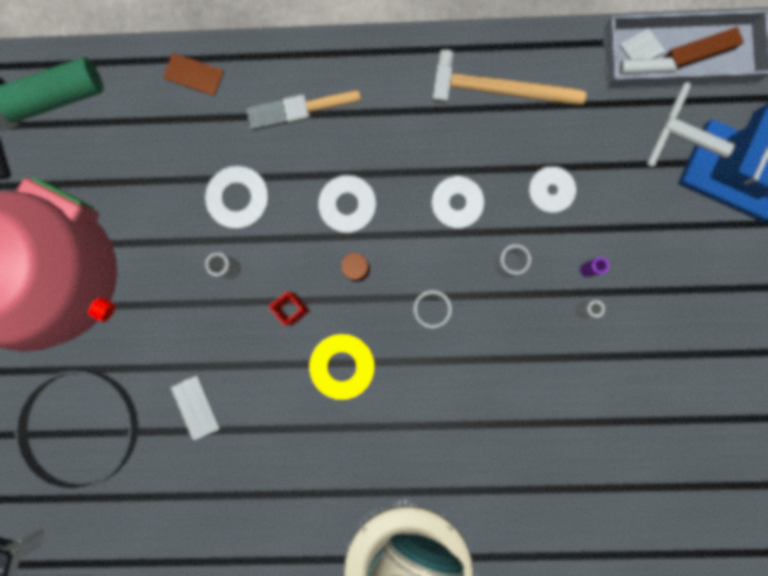

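The scene view (768x576 px) shows four bright stubs:
- 60 at (340,290)
- 48 at (287,368)
- 27 at (182,370)
- 38 at (545,230)

It also shows the purple look-alike at (198,408) and the yellow ring at (390,230). The white flanges run from 19 at (283,477) to 52 at (587,298).

The top view (768x576 px) agrees:
- Flanges 52/40/30/19 at (237,197), (347,204), (458,202), (552,190)
- Stubs 38/60/48/27 at (217,264), (432,309), (516,260), (596,309)

I'll fit cylinder silhouettes to the masks from both views.

```bash
cat > h.py <<'E'
from cell import arm
import cv2, numpy as np
from scipy.optimize import minimize
TOP0={'stub_27':(596,309),'stub_38':(217,264),'stub_48':(516,260),'stub_60':(432,309),
 'flange_19':(552,190),'flange_30':(458,202),'flange_40':(347,204),'flange_52':(237,197)}
DIM={'stub_27':(.027,.08),'stub_38':(.038,.08),'stub_48':(.048,.08),'stub_60':(.060,.08),
 'flange_19':(.08,.01),'flange_30':(.09,.01),'flange_40':(.1,.01),'flange_52':(.11,.01)}
def project(cam,i,P):
    c=P@np.array(i['R']).T+np.array(i['t']); K=np.array(i['K'])
    if cam=='wrist':
        r=np.linalg.norm(c[:,:2],axis=1); th=np.arctan2(r,c[:,2]); n=c[:,:2]/np.maximum(r,1e-9)[:,None]*th[:,None]
    else: n=c[:,:2]/c[:,2:]
    return n*[K[0,0],K[1,1]]+K[:2,2]
def unproject(cam,i,uv,z):
    K=np.array(i['K']); R=np.array(i['R']); t=np.array(i['t']); n=(np.array(uv)-K[:2,2])/[K[0,0],K[1,1]]
    if cam=='wrist':
        th=np.linalg.norm(n); d=np.r_[n/max(th,1e-9)*np.sin(th),np.cos(th)]
    else: d=np.r_[n,1]
    o=-R.T@t; d=R.T@d; return o+d*(z-o[2])/d[2]
A=np.linspace(0,2*np.pi,48,endpoint=False); C=np.c_[np.cos(A),np.sin(A),0*A]
S=8
def sil(cam,i,x,y,z0,z1,d):
    p=np.r_[[x,y,z0]+C*d/2,[x,y,z1]+C*d/2]
    m=np.zeros((384*4,512*4),np.uint8) if 0 else None
    return cv2.convexHull(project(cam,i,p).astype(np.float32))
def views(cams):
    out=[]
    for c in cams:
        i=arm.camera_info(c); im=arm.grab_frame(c)
        out.append((c,i,im,{k:arm.masks_of(c,k+'_27' if k=='stub' else k+'_19') for k in('stub','flange')}))
    return out
def fit(name,vs,g,free=(1,1,1,0),z0=0.):
    """fit x,y,top height,diameter of an upright cylinder to hulls of the masks"""
    D,H=DIM[name]; base=np.array([g[0],g[1],H,D]); free=np.array(free,bool); T=[]
    for c,i,im,ms in vs:
        u=project(c,i,np.array([[g[0],g[1],z0+H/2]]))[0]
        b=[m for m in ms[name.split('_')[0]] if np.hypot(*(np.array(m['position'])-u))<25]
        if not b: continue
        b=min(b,key=lambda m:np.hypot(*(np.array(m['position'])-u)))
        r=b['region'].astype(np.uint8); ct=max(cv2.findContours(r,0,2)[0],key=cv2.contourArea)
        pts=cv2.convexHull(ct)[:,0].astype(float)
        x0,y0=pts.min(0)-12; w,h=pts.max(0)-[x0,y0]+12
        f=lambda q:np.round((np.array(q).reshape(-1,2)-[x0,y0]+.5)*S).astype(np.int32)
        t=np.zeros((int(h*S),int(w*S)),np.uint8)
        rr=cv2.resize(r[int(y0):int(y0)+int(h)+1,int(x0):int(x0)+int(w)+1],None,fx=S,fy=S,interpolation=cv2.INTER_LINEAR) if 0 else None
        big=np.repeat(np.repeat(r,S,0),S,1); M=np.float32([[1,0,-x0*S],[0,1,-y0*S]])
        big=cv2.warpAffine(big,M,(t.shape[1],t.shape[0]),flags=0)
        hc=cv2.convexHull(max(cv2.findContours(big,0,2)[0],key=cv2.contourArea)); cv2.fillConvexPoly(t,hc,1)
        T.append((c,i,f,t))
    def cost(p):
        q=base.copy(); q[free]+=p*1e-3; e=0
        for c,i,f,t in T:
            m=np.zeros_like(t); cv2.fillConvexPoly(m,f(sil(c,i,q[0],q[1],z0,z0+q[2],q[3])),1)
            e+=(m!=t).sum()/t.sum()
        return e
    n=free.sum(); s=np.vstack([np.zeros(n),np.eye(n)*6])
    r=minimize(cost,np.zeros(n),method='Nelder-Mead',options=dict(initial_simplex=s,xatol=.05,fatol=1e-4))
    q=base.copy(); q[free]+=r.x*1e-3
    return np.round(q,4),round(r.fun/max(len(T),1),3),len(T)
E
sed -i '/m=np.zeros((384\*4/d;/rr=cv2.resize/d' h.py
python3 - <<'E'
from h import *
vs=views(['top','scene']); ti=vs[0][1]
for n,p in TOP0.items():
    g=unproject('top',ti,np.array(p)/1.5,DIM[n][1])
    print(n,np.round(g[:2],3),*fit(n,vs,g),'d free',fit(n,vs,g,(1,1,1,1))[0],'top',fit(n,vs[:1],g,(1,1,0,0))[0][:2],'scene',fit(n,vs[1:],g,(1,1,0,0))[0][:2])
E
```

```text
stub_27 [ 0.43  -0.311] [ 0.4256 -0.3111  0.0754  0.027 ] 0.547 2 d free [ 0.4236 -0.3111  0.0702  0.0294] top [ 0.4312 -0.3102] scene [ 0.428  -0.3112]
stub_38 [0.519 0.296] [0.5184 0.2965 0.077  0.038 ] 0.52 2 d free [0.5183 0.297  0.0762 0.0387] top [0.5182 0.2967] scene [0.5194 0.2955]
stub_48 [ 0.512 -0.188] [ 0.5138 -0.1881  0.0829  0.048 ] 0.526 2 d free [ 0.5121 -0.1875  0.077   0.051 ] top [ 0.5135 -0.1866] scene [ 0.5133 -0.1879]
stub_60 [ 0.437 -0.051] [ 0.4366 -0.0522  0.0803  0.06  ] 0.514 2 d free [ 0.4357 -0.0518  0.0776  0.062 ] top [ 0.4437 -0.0536] scene [ 0.4367 -0.0523]
flange_19 [ 0.638 -0.266] [ 0.6388 -0.267   0.0106  0.08  ] 0.511 2 d free [ 0.6392 -0.267   0.0111  0.0798] top [ 0.6395 -0.2661] scene [ 0.6388 -0.2672]
flange_30 [ 0.622 -0.104] [ 0.6225 -0.1045  0.0119  0.09  ] 0.512 2 d free [ 0.6211 -0.1034  0.0067  0.0922] top [ 0.6228 -0.1026] scene [ 0.6221 -0.1041]
flange_40 [0.625 0.089] [0.6259 0.0893 0.0084 0.1   ] 0.511 2 d free [0.6263 0.0888 0.0103 0.099 ] top [0.6265 0.0886] scene [0.6261 0.0891]
flange_52 [0.643 0.282] [0.6441 0.2827 0.0088 0.11  ] 0.515 2 d free [0.6442 0.2823 0.0092 0.1102] top [0.6435 0.284 ] scene [0.6446 0.2819]
```

Call:
{"name": "servo_tool", "arguments": {
  "rows": [
    {"travel":[-0.0326,-0.0504,-0.006],"angular":[0,0,-3.7],"jaw":0},
    {"travel":[-0.0652,-0.1008,-0.012],"angular":[0,0,-7.4],"jaw":0},
    {"travel":[-0.0978,-0.1512,-0.018],"angular":[0,0,-11.1],"jaw":0},
    {"travel":[-0.1304,-0.2016,-0.024],"angular":[0,0,-14.72],"jaw":0},
    {"travel":[-0.163,-0.252,-0.03],"angular":[0,0,-14.72],"jaw":0}
  ]
}}

```text
time: 2.58
eef_pos: [0.24, 0.2694, 0.2549]
orientation: [0.001, -0.001, 1.0, 0.0]
force: [1.4, 0.4, -0.0]
gripper_width: 0.0937
finger_force: 0.0
```

```bash
sed -i 's/f=lambda q:/f=lambda q,x0=x0,y0=y0:/' h.py
cat >> h.py <<'E'
def st():
    s=arm.sense(); w,x,y,z=s['orientation']; print('t',round(s['time'],2),'p',np.round(s['eef_pos'],4),'q',np.round([w,x,y,z],4),'jaw',round(s['gripper_width'],4),'F',np.round(s['force'],1),'ff',np.round(s['finger_force'],1))
    return np.array(s['eef_pos'])
E
python3 - <<'E'
from h import *
st()
vs=views(['top','scene']); ti=vs[0][1]
for n,p in TOP0.items():
    g=unproject('top',ti,np.array(p)/1.5,DIM[n][1])
    print(n,np.round(g[:2],3),*fit(n,vs,g),'d free',fit(n,vs,g,(1,1,1,1))[0],'top',fit(n,vs[:1],g,(1,1,0,0))[0][:2],'scene',fit(n,vs[1:],g,(1,1,0,0))[0][:2])
E
```

```text
t 2.58 p [0.24   0.2694 0.2549] q [ 7.e-04 -8.e-04  1.e+00  2.e-04] jaw 0.0937 F [ 1.4  0.4 -0. ] ff 0.0
stub_27 [ 0.43  -0.311] [ 0.426  -0.3118  0.0744  0.027 ] 0.086 1 d free [ 0.4229 -0.3118  0.0674  0.0292] top [ 0.43   -0.3107] scene [ 0.4295 -0.3122]
stub_38 [0.519 0.296] [0.5189 0.2971 0.0762 0.038 ] 0.064 2 d free [0.5187 0.2966 0.0766 0.0378] top [0.5191 0.2975] scene [0.5198 0.2946]
stub_48 [ 0.512 -0.188] [ 0.5138 -0.1869  0.0804  0.048 ] 0.061 2 d free [ 0.5138 -0.1869  0.0804  0.0481] top [ 0.5143 -0.186 ] scene [ 0.5122 -0.1872]
stub_60 [ 0.437 -0.051] [ 0.437  -0.051   0.0773  0.06  ] 0.055 2 d free [ 0.437  -0.0511  0.0769  0.0602] top [ 0.437  -0.0509] scene [ 0.4344 -0.0506]
flange_19 [ 0.638 -0.266] [ 0.6388 -0.2678  0.0067  0.08  ] 0.035 2 d free [ 0.6388 -0.2675  0.0069  0.0796] top [ 0.6394 -0.2665] scene [ 0.6392 -0.2682]
flange_30 [ 0.622 -0.104] [ 0.6227 -0.103   0.0095  0.09  ] 0.026 2 d free [ 0.6226 -0.1031  0.0094  0.0899] top [ 0.623  -0.1025] scene [ 0.6225 -0.1038]
flange_40 [0.625 0.089] [0.6262 0.0891 0.009  0.1   ] 0.034 2 d free [0.6262 0.0892 0.0102 0.099 ] top [0.6265 0.0899] scene [0.6253 0.0882]
flange_52 [0.643 0.282] [0.644  0.2836 0.01   0.11  ] 0.027 2 d free [0.6439 0.2837 0.0097 0.1103] top [0.6441 0.284 ] scene [0.6438 0.2826]
```

Call:
{"name": "servo_tool", "arguments": {
  "rows": [
    {"travel":[-0.06,0.007,0.01],"angular":[0,0,0],"jaw":0},
    {"travel":[-0.12,0.014,0.02],"angular":[0,0,0],"jaw":0},
    {"travel":[-0.18,0.021,0.03],"angular":[0,0,0],"jaw":0},
    {"travel":[-0.24,0.027,0.04],"angular":[0,0,0],"jaw":0},
    {"travel":[-0.279,0.027,0.05],"angular":[0,0,0],"jaw":0}
  ]
}}

```text
time: 3.5
eef_pos: [0.5208, 0.301, 0.2026]
orientation: [-0.0, -0.002, 1.0, 0.0]
force: [0.4, 1.0, -0.3]
gripper_width: 0.094
finger_force: 0.0
```

```bash
cat >> h.py <<'E'
G={'stub_27':(.4295,-.3115),'stub_38':(.5192,.2965),'stub_48':(.5135,-.187),'stub_60':(.4365,-.051),
 'flange_19':(.639,-.2675),'flange_30':(.6227,-.103),'flange_40':(.6261,.0891),'flange_52':(.644,.2835)}
def look(pic=None,z0={}):
    p=st(); v=views(['wrist']); 
    if pic: cv2.imwrite('pics/'+pic+'.png',v[0][2][:,:,::-1])
    for n,g in G.items():
        if np.hypot(*(np.array(g)-p[:2]))<.3:
            r=fit(n,v,g,(1,1,0,0),z0.get(n,0))
            if r[2]: print(n,r[0][:2],r[1],'delta tool xy mm',np.round(1e3*(r[0][:2]-p[:2])*[-1,1],1))
    return v
E
python3 -c "
from h import *
look('w1')"
```

```text
t 3.5 p [0.5208 0.301  0.2026] q [-4.0e-04 -1.6e-03  1.0e+00  2.0e-04] jaw 0.094 F [ 0.4  1.  -0.3] ff 0.0
stub_38 [0.5185 0.2963] 0.036 delta tool xy mm [ 2.3 -4.7]
flange_52 [0.6434 0.2831] 0.034 delta tool xy mm [-122.6  -17.9]
```

View pics/w1.png

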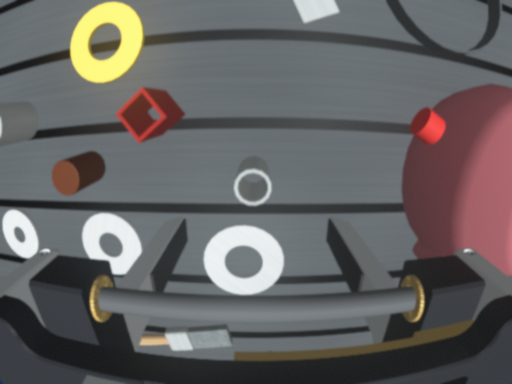

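The wrist view shows stub_38 at (252,187), flange_52 at (244,260), and the helmet clear on the right. The wrist fit agrees with the two-view fit within 1 mm, so I'm descending.

Call:
{"name": "servo_tool", "arguments": {
  "rows": [
    {"travel":[0,-0.001,0.04],"angular":[0,0,0],"jaw":0},
    {"travel":[0,-0.001,0.09],"angular":[0,0,0],"jaw":0},
    {"travel":[0,-0.001,0.13],"angular":[0,0,0],"jaw":0},
    {"travel":[0,-0.001,0.152],"angular":[0,0,0],"jaw":0},
    {"travel":[0,-0.001,0.152],"angular":[0,0,0],"jaw":0}
  ]
}}

```text
time: 4.28
eef_pos: [0.5157, 0.298, 0.051]
orientation: [-0.002, -0.001, 1.0, -0.001]
force: [-0.6, -0.3, -0.4]
gripper_width: 0.0941
finger_force: 0.0
```

```bash
python3 -c "
from h import *
look()"
```

```text
t 4.28 p [0.5157 0.298  0.051 ] q [-2.3e-03 -1.3e-03  1.0e+00 -7.0e-04] jaw 0.0941 F [-0.6 -0.3 -0.4] ff 0.0
stub_38 [0.5173 0.2965] 0.073 delta tool xy mm [-1.6 -1.5]
```

Call:
{"name": "servo_tool", "arguments": {
  "rows": [
    {"travel":[0,0,0],"angular":[0,0,0],"jaw":0.4},
    {"travel":[0,0,0],"angular":[0,0,0],"jaw":0.5},
    {"travel":[0,0,0],"angular":[0,0,0],"jaw":0.6},
    {"travel":[0,0,0],"angular":[0,0,0],"jaw":0.8},
    {"travel":[0,0,0],"angular":[0,0,0],"jaw":1}
  ],
  "newtons": 30
}}

```text
time: 5.05
eef_pos: [0.5187, 0.297, 0.0525]
orientation: [-0.0, 0.0, 1.0, 0.0]
force: [0.0, -0.4, 0.1]
gripper_width: 0.0472
finger_force: 0.0
```

```bash
python3 -c "
from h import *
look('w2')
for k in range(4):
    arm.camera_info('wrist'); arm.grab_frame('wrist'); st()"
```

```text
t 5.05 p [0.5187 0.297  0.0525] q [-0.  0.  1.  0.] jaw 0.0472 F [ 0.  -0.4  0.1] ff 0.0
stub_38 [0.5176 0.2964] 0.033 delta tool xy mm [ 1.1 -0.6]
t 5.25 p [0.5187 0.297  0.0524] q [-1.e-04 -0.e+00  1.e+00 -0.e+00] jaw 0.0372 F [0.2 0.  0.6] ff 30.0
t 5.3 p [0.5187 0.297  0.0524] q [-1.e-04 -1.e-04  1.e+00 -0.e+00] jaw 0.0371 F [0.1 0.2 0.5] ff 30.0
t 5.35 p [0.5187 0.297  0.0524] q [-0.e+00 -1.e-04  1.e+00 -0.e+00] jaw 0.0373 F [-0.1  0.5  0.3] ff 30.0
t 5.4 p [0.5187 0.297  0.0524] q [-0.e+00 -1.e-04  1.e+00 -0.e+00] jaw 0.0374 F [ 0.2 -0.7  0.4] ff 30.0
```

Call:
{"name": "servo_tool", "arguments": {
  "rows": [
    {"travel":[0,0,-0.04],"angular":[0,0,0],"jaw":1},
    {"travel":[0,0,-0.09],"angular":[0,0,0],"jaw":1},
    {"travel":[-0.01,-0.05,-0.12],"angular":[0,0,0],"jaw":1},
    {"travel":[-0.025,-0.107,-0.12],"angular":[0,0,0],"jaw":1},
    {"travel":[-0.04,-0.165,-0.12],"angular":[0,0,0],"jaw":1}
  ]
}}

```text
time: 6.02
eef_pos: [0.5588, 0.1309, 0.1727]
orientation: [0.0, -0.001, 1.0, 0.0]
force: [0.8, -0.0, -3.6]
gripper_width: 0.0374
finger_force: 30.0
```

Call:
{"name": "servo_tool", "arguments": {
  "rows": [
    {"travel":[-0.0145,-0.055,0],"angular":[0,0,0],"jaw":1},
    {"travel":[-0.029,-0.11,0],"angular":[0,0,0],"jaw":1},
    {"travel":[-0.044,-0.165,0],"angular":[0,0,0],"jaw":1},
    {"travel":[-0.058,-0.215,0],"angular":[0,0,0],"jaw":1},
    {"travel":[-0.0645,-0.235,0],"angular":[0,0,0],"jaw":1}
  ]
}}

```text
time: 6.65
eef_pos: [0.6234, -0.1058, 0.1716]
orientation: [-0.0, 0.001, 1.0, -0.0]
force: [-0.7, 0.2, -2.1]
gripper_width: 0.0376
finger_force: 30.0
```

Call:
{"name": "servo_tool", "arguments": {
  "rows": [
    {"travel":[0,0,0.03],"angular":[0,0,0],"jaw":1},
    {"travel":[0,0,0.06],"angular":[0,0,0],"jaw":1},
    {"travel":[0,0,0.08],"angular":[0,0,0],"jaw":1},
    {"travel":[0,0,0.08],"angular":[0,0,0],"jaw":1},
    {"travel":[0,0,0.08],"angular":[0,0,0],"jaw":1}
  ]
}}

```text
time: 7.28
eef_pos: [0.6238, -0.1025, 0.0931]
orientation: [0.0, -0.0, 1.0, 0.0]
force: [0.4, -0.6, -2.0]
gripper_width: 0.0375
finger_force: 30.0
```

```bash
python3 - <<'E'
from h import *
G['stub_38']=(.623,-.103)
look('w3',{'stub_38':.04})
E
```

```text
t 7.28 p [ 0.6238 -0.1025  0.0931] q [ 5.e-04 -3.e-04  1.e+00  1.e-04] jaw 0.0375 F [ 0.4 -0.6 -2. ] ff 30.0
stub_27 [ 0.4296 -0.3118] 0.687 delta tool xy mm [ 194.2 -209.3]
stub_38 [ 0.6233 -0.103 ] 0.034 delta tool xy mm [ 0.5 -0.5]
stub_48 [ 0.5127 -0.1869] 0.021 delta tool xy mm [111.1 -84.4]
flange_19 [ 0.6386 -0.2668] 0.024 delta tool xy mm [ -14.8 -164.3]
flange_30 [ 0.6215 -0.1036] 0.154 delta tool xy mm [ 2.3 -1.1]
flange_40 [0.6257 0.0884] 0.022 delta tool xy mm [ -1.9 190.9]
```

View pics/w3.png

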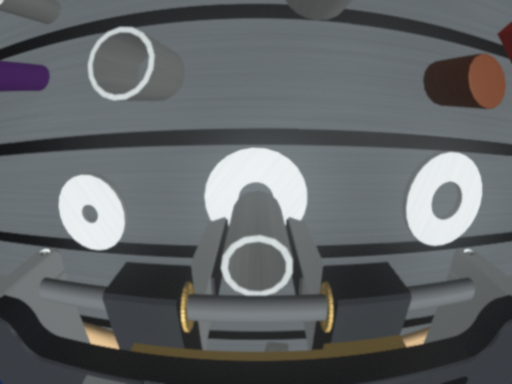

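The wrist view shows the held stub rim at (257,265) and flange_30 partly hidden behind it at (256,195), in line. I'll shift 0.8 mm and lower.

Call:
{"name": "servo_tool", "arguments": {
  "rows": [
    {"travel":[0.0008,0,0.012],"angular":[0,0,0],"jaw":1},
    {"travel":[0.0008,0,0.022],"angular":[0,0,0],"jaw":1},
    {"travel":[0.0008,0,0.027],"angular":[0,0,0],"jaw":1},
    {"travel":[0.0008,0,0.029],"angular":[0,0,0],"jaw":1},
    {"travel":[0.0008,0,0.0298],"angular":[0,0,0],"jaw":1}
  ]
}}

```text
time: 8.05
eef_pos: [0.6226, -0.103, 0.0625]
orientation: [0.0, -0.0, 1.0, 0.0]
force: [0.2, 0.8, -2.3]
gripper_width: 0.0375
finger_force: 30.0
```

```bash
python3 - <<'E'
from h import *
G['stub_38']=(.623,-.103)
look('w4',{'stub_38':.01});st()
E
```

```text
t 8.05 p [ 0.6226 -0.103   0.0625] q [ 0.e+00 -1.e-04  1.e+00  0.e+00] jaw 0.0375 F [ 0.2  0.8 -2.3] ff 30.0
stub_27 [ 0.43   -0.3112] 1.041 delta tool xy mm [ 192.6 -208.2]
stub_38 [ 0.6216 -0.1034] 0.027 delta tool xy mm [ 1.  -0.4]
stub_48 [ 0.5128 -0.1868] 0.02 delta tool xy mm [109.8 -83.8]
flange_19 [ 0.6381 -0.2672] 0.027 delta tool xy mm [ -15.5 -164.2]
flange_30 [ 0.6226 -0.1038] 0.183 delta tool xy mm [-0.  -0.8]
flange_40 [0.6255 0.0885] 0.034 delta tool xy mm [ -2.9 191.5]
t 8.2 p [ 0.6227 -0.103   0.0629] q [ 3.e-04 -0.e+00  1.e+00 -0.e+00] jaw 0.037 F [ 0.4 -0.4 -2.1] ff 30.0
```

Call:
{"name": "servo_tool", "arguments": {
  "rows": [
    {"travel":[-0.0005,0,0.0005],"angular":[0,0,0],"jaw":1},
    {"travel":[-0.0005,0,0.0009],"angular":[0,0,0],"jaw":1},
    {"travel":[-0.0005,0,0.0009],"angular":[0,0,0],"jaw":0.5},
    {"travel":[-0.0005,0,0.0009],"angular":[0,0,0],"jaw":0.3},
    {"travel":[-0.0005,0,0.0009],"angular":[0,0,0],"jaw":0}
  ]
}}

```text
time: 8.82
eef_pos: [0.6231, -0.1029, 0.0618]
orientation: [0.0, -0.0, 1.0, 0.0]
force: [-0.3, -0.6, -0.6]
gripper_width: 0.0636
finger_force: 0.0
```

Call:
{"name": "servo_tool", "arguments": {
  "rows": [
    {"travel":[0,0,0],"angular":[0,0,0],"jaw":0},
    {"travel":[0,0,-0.03],"angular":[0,0,0],"jaw":0},
    {"travel":[0,0,-0.08],"angular":[0,0,0],"jaw":0},
    {"travel":[0,0,-0.13],"angular":[0,0,0],"jaw":0},
    {"travel":[0.03,-0.03,-0.14],"angular":[0,0,0],"jaw":0}
  ]
}}

```text
time: 9.45
eef_pos: [0.5963, -0.1327, 0.2058]
orientation: [0.004, -0.002, 1.0, -0.001]
force: [0.2, 0.1, -0.8]
gripper_width: 0.0943
finger_force: 0.0
```

```bash
python3 - <<'E'
from h import *
G['stub_38']=(.623,-.103)
look('w5',{'stub_38':.01});st()
E
```

```text
t 9.45 p [ 0.5963 -0.1327  0.2058] q [ 0.0043 -0.0017  1.     -0.001 ] jaw 0.0943 F [ 0.2  0.1 -0.8] ff 0.0
stub_27 [ 0.4295 -0.3105] 0.056 delta tool xy mm [ 166.8 -177.8]
stub_38 [ 0.6227 -0.1035] 0.028 delta tool xy mm [-26.4  29.2]
stub_48 [ 0.5126 -0.187 ] 0.055 delta tool xy mm [ 83.7 -54.3]
stub_60 [ 0.4366 -0.0521] 0.025 delta tool xy mm [159.7  80.6]
flange_19 [ 0.6378 -0.2671] 0.058 delta tool xy mm [ -41.5 -134.4]
flange_30 [ 0.6213 -0.1042] 0.081 delta tool xy mm [-25.   28.5]
flange_40 [0.6255 0.0882] 0.018 delta tool xy mm [-29.2 220.9]
t 9.6 p [ 0.5925 -0.1338  0.2029] q [ 8.e-04  1.e-03  1.e+00 -3.e-04] jaw 0.0937 F [-0.3 -0.2 -0.4] ff 0.0
```

View pics/w5.png

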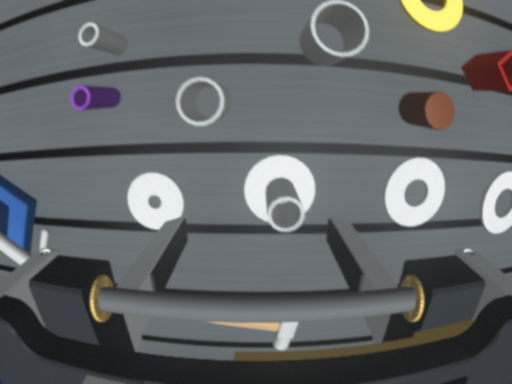

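The wrist view shows stub_38 standing upright on flange_30, with its rim at (286,213). Next is stub_48.

Call:
{"name": "servo_tool", "arguments": {
  "rows": [
    {"travel":[0.045,-0.03,0],"angular":[0,0,0],"jaw":0},
    {"travel":[0.0797,-0.054,0.01],"angular":[0,0,0],"jaw":0},
    {"travel":[0.0797,-0.054,0.03],"angular":[0,0,0],"jaw":0},
    {"travel":[0.0797,-0.054,0.07],"angular":[0,0,0],"jaw":0},
    {"travel":[0.0797,-0.054,0.12],"angular":[0,0,0],"jaw":0}
  ]
}}

```text
time: 10.22
eef_pos: [0.5144, -0.1868, 0.0808]
orientation: [0.001, 0.0, 1.0, -0.0]
force: [0.1, 0.2, -0.9]
gripper_width: 0.0941
finger_force: 0.0
```

Call:
{"name": "servo_tool", "arguments": {
  "rows": [
    {"travel":[0,0,0.03],"angular":[0,0,0],"jaw":0},
    {"travel":[0,0,0.03],"angular":[0,0,0],"jaw":0.3},
    {"travel":[0,0,0.03],"angular":[0,0,0],"jaw":0.4},
    {"travel":[0,0,0.03],"angular":[0,0,0],"jaw":0.45},
    {"travel":[0,0,0.03],"angular":[0,0,0],"jaw":1}
  ]
}}

```text
time: 10.85
eef_pos: [0.5141, -0.1872, 0.0529]
orientation: [0.001, -0.0, 1.0, -0.0]
force: [-0.2, -0.4, -0.0]
gripper_width: 0.0577
finger_force: 0.0
```

Call:
{"name": "servo_tool", "arguments": {
  "rows": [
    {"travel":[0,0,0],"angular":[0,0,0],"jaw":1},
    {"travel":[0,0,0],"angular":[0,0,0],"jaw":1},
    {"travel":[0,0,0],"angular":[0,0,0],"jaw":1},
    {"travel":[0,0,0],"angular":[0,0,0],"jaw":1},
    {"travel":[0,0,0],"angular":[0,0,0],"jaw":1}
  ]
}}

```text
time: 11.48
eef_pos: [0.5137, -0.1872, 0.0525]
orientation: [0.001, -0.0, 1.0, -0.0]
force: [-0.7, -0.8, 6.4]
gripper_width: 0.0476
finger_force: 30.0
```

```bash
python3 - <<'E'
from h import *
G['stub_38']=(.623,-.103)
look(None,{'stub_38':.01});st()
E
```

```text
t 11.47 p [ 0.5137 -0.1872  0.0525] q [ 5.e-04 -1.e-04  1.e+00 -3.e-04] jaw 0.0476 F [-0.7 -0.8  6.4] ff 30.0
stub_48 [ 0.512  -0.1877] 0.065 delta tool xy mm [ 1.7 -0.5]
stub_60 [ 0.4365 -0.0523] 0.09 delta tool xy mm [ 77.2 134.9]
t 11.62 p [ 0.5137 -0.1872  0.0524] q [ 5.e-04 -0.e+00  1.e+00 -3.e-04] jaw 0.0477 F [-1.  -1.2  5.8] ff 30.0
```

Call:
{"name": "servo_tool", "arguments": {
  "rows": [
    {"travel":[0,0,-0.04],"angular":[0,0,0],"jaw":1},
    {"travel":[0,0,-0.09],"angular":[0,0,0],"jaw":1},
    {"travel":[-0.015,0.036,-0.12],"angular":[0,0,0],"jaw":1},
    {"travel":[-0.035,0.085,-0.12],"angular":[0,0,0],"jaw":1},
    {"travel":[-0.057,0.139,-0.12],"angular":[0,0,0],"jaw":1}
  ]
}}

```text
time: 12.25
eef_pos: [0.5701, -0.0469, 0.1713]
orientation: [-0.0, 0.001, 1.0, 0.0]
force: [0.9, 0.2, -2.7]
gripper_width: 0.0476
finger_force: 30.0
```

Call:
{"name": "servo_tool", "arguments": {
  "rows": [
    {"travel":[-0.02,0.05,0],"angular":[0,0,0],"jaw":1},
    {"travel":[-0.04,0.1,0],"angular":[0,0,0],"jaw":1},
    {"travel":[-0.056,0.1372,0],"angular":[0,0,0],"jaw":1},
    {"travel":[-0.056,0.1372,0.03],"angular":[0,0,0],"jaw":1},
    {"travel":[-0.056,0.1372,0.06],"angular":[0,0,0],"jaw":1}
  ]
}}

```text
time: 12.88
eef_pos: [0.6255, 0.0903, 0.1098]
orientation: [-0.001, -0.001, 1.0, 0.0]
force: [-0.5, 0.0, -3.2]
gripper_width: 0.0479
finger_force: 30.0
```

Call:
{"name": "servo_tool", "arguments": {
  "rows": [
    {"travel":[0,0,0.02],"angular":[0,0,0],"jaw":1},
    {"travel":[0,0,0.02],"angular":[0,0,0],"jaw":1},
    {"travel":[0,0,0.02],"angular":[0,0,0],"jaw":1},
    {"travel":[0,0,0.02],"angular":[0,0,0],"jaw":1},
    {"travel":[0,0,0.02],"angular":[0,0,0],"jaw":1}
  ]
}}

```text
time: 13.5
eef_pos: [0.6267, 0.0893, 0.0927]
orientation: [0.001, -0.0, 1.0, 0.0]
force: [-0.3, -0.9, -3.4]
gripper_width: 0.0476
finger_force: 30.0
```

```bash
python3 - <<'E'
from h import *
G['stub_38']=(.623,-.103); G['stub_48']=(.626,.089)
look(None,{'stub_38':.01,'stub_48':.04});st()
E
```

```text
t 13.5 p [0.6267 0.0893 0.0927] q [ 8.e-04 -0.e+00  1.e+00  1.e-04] jaw 0.0476 F [-0.3 -0.9 -3.4] ff 30.0
stub_38 [ 0.6226 -0.1014] 0.043 delta tool xy mm [   4.1 -190.7]
stub_48 [0.6251 0.0889] 0.057 delta tool xy mm [ 1.6 -0.4]
stub_60 [ 0.4363 -0.052 ] 0.653 delta tool xy mm [ 190.4 -141.3]
flange_30 [ 0.622  -0.1029] 0.06 delta tool xy mm [   4.7 -192.2]
flange_40 [0.625  0.0891] 0.156 delta tool xy mm [ 1.7 -0.2]
flange_52 [0.6443 0.2829] 0.025 delta tool xy mm [-17.6 193.6]
t 13.65 p [0.6264 0.0893 0.0923] q [ 4.e-04 -0.e+00  1.e+00  1.e-04] jaw 0.0475 F [-0.2 -1.  -4.3] ff 30.0
```

Call:
{"name": "servo_tool", "arguments": {
  "rows": [
    {"travel":[-0.0003,-0.0003,0.012],"angular":[0,0,0],"jaw":1},
    {"travel":[-0.0003,-0.0003,0.022],"angular":[0,0,0],"jaw":1},
    {"travel":[-0.0003,-0.0003,0.027],"angular":[0,0,0],"jaw":1},
    {"travel":[-0.0003,-0.0003,0.029],"angular":[0,0,0],"jaw":1},
    {"travel":[-0.0003,-0.0003,0.03],"angular":[0,0,0],"jaw":1}
  ]
}}

```text
time: 14.28
eef_pos: [0.6258, 0.089, 0.0625]
orientation: [-0.001, -0.0, 1.0, -0.0]
force: [-4.1, -0.5, 7.4]
gripper_width: 0.0481
finger_force: 30.0
```

Call:
{"name": "servo_tool", "arguments": {
  "rows": [
    {"travel":[0,0,0.0005],"angular":[0,0,0],"jaw":1},
    {"travel":[0,0,0.0005],"angular":[0,0,0],"jaw":1},
    {"travel":[0,0,0.0005],"angular":[0,0,0],"jaw":1},
    {"travel":[0,0,0.0005],"angular":[0,0,0],"jaw":1},
    {"travel":[0,0,0.0005],"angular":[0,0,0],"jaw":1}
  ]
}}

```text
time: 14.9
eef_pos: [0.6258, 0.089, 0.0625]
orientation: [-0.0, -0.0, 1.0, -0.0]
force: [-4.2, -0.5, 5.1]
gripper_width: 0.0479
finger_force: 30.0
```

```bash
python3 - <<'E'
from h import *
G['stub_38']=(.623,-.103); G['stub_48']=(.626,.089)
look(None,{'stub_38':.01,'stub_48':.01})
E
```

```text
t 14.9 p [0.6258 0.089  0.0625] q [-4.e-04 -1.e-04  1.e+00 -0.e+00] jaw 0.0479 F [-4.2 -0.5  5.1] ff 30.0
stub_38 [ 0.6231 -0.1025] 0.242 delta tool xy mm [   2.7 -191.5]
stub_48 [0.624  0.0884] 0.059 delta tool xy mm [ 1.8 -0.6]
flange_30 [ 0.6217 -0.1032] 0.061 delta tool xy mm [   4.1 -192.2]
flange_52 [0.6442 0.2827] 0.041 delta tool xy mm [-18.4 193.7]
```

Call:
{"name": "servo_tool", "arguments": {
  "rows": [
    {"travel":[0,0,0],"angular":[0,0,0],"jaw":0.4},
    {"travel":[0,0,0],"angular":[0,0,0],"jaw":0.2},
    {"travel":[0,0,0],"angular":[0,0,0],"jaw":0},
    {"travel":[0,0,0],"angular":[0,0,0],"jaw":0},
    {"travel":[0,0,0],"angular":[0,0,0],"jaw":0}
  ]
}}

```text
time: 15.68
eef_pos: [0.6266, 0.089, 0.0612]
orientation: [0.0, -0.0, 1.0, 0.0]
force: [-0.0, -1.0, -0.3]
gripper_width: 0.0921
finger_force: 0.0
```

Call:
{"name": "servo_tool", "arguments": {
  "rows": [
    {"travel":[0,0,-0.04],"angular":[0,0,0],"jaw":0},
    {"travel":[0,0,-0.09],"angular":[0,0,0],"jaw":0},
    {"travel":[0,0,-0.14],"angular":[0,0,0],"jaw":0},
    {"travel":[0.05,-0.03,-0.14],"angular":[0,0,0],"jaw":0},
    {"travel":[0.05,-0.03,-0.14],"angular":[0,0,0],"jaw":0}
  ]
}}

```text
time: 16.3
eef_pos: [0.5727, 0.0579, 0.2016]
orientation: [-0.001, 0.001, 1.0, -0.0]
force: [0.7, -0.0, -0.5]
gripper_width: 0.0938
finger_force: 0.0
```

```bash
python3 - <<'E'
from h import *
G['stub_38']=(.623,-.103); G['stub_48']=(.626,.089)
look('w6',{'stub_38':.01,'stub_48':.01});st()
E
```

```text
t 16.3 p [0.5727 0.0579 0.2016] q [-1.5e-03  6.0e-04  1.0e+00 -3.0e-04] jaw 0.0938 F [ 0.7 -0.  -0.5] ff 0.0
stub_38 [ 0.6224 -0.1021] 0.034 delta tool xy mm [ -49.7 -160. ]
stub_48 [0.6236 0.0884] 0.016 delta tool xy mm [-50.9  30.5]
flange_30 [ 0.6212 -0.103 ] 0.077 delta tool xy mm [ -48.5 -160.9]
flange_40 [0.6242 0.0882] 0.091 delta tool xy mm [-51.5  30.3]
t 16.45 p [0.5771 0.0591 0.2014] q [6.e-04 1.e-04 1.e+00 2.e-04] jaw 0.0939 F [ 0.4 -0.  -0.6] ff 0.0
```

View pics/w6.png

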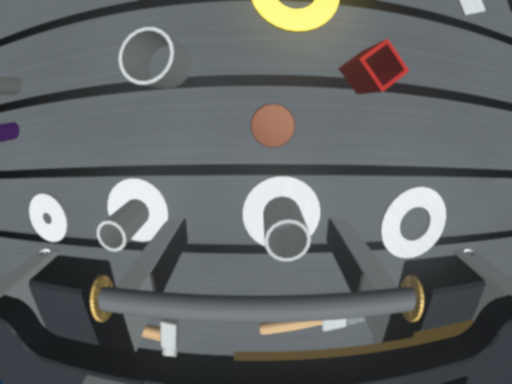

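The wrist view shows stub_48 upright on flange_40, with its rim at (288,240). I'll re-measure with the arm settled, cross-checking with top and scene.

```bash
cat >> h.py <<'E'
G['stub_38']=(.623,-.103); G['stub_48']=(.626,.089)
Z0={'stub_38':.01,'stub_48':.01}
E
python3 - <<'E'
from h import *
look(None,Z0)
for c in('top','scene'):
    v=views([c])
    for n in G: print(c,n,*fit(n,v,G[n],(1,1,0,0),Z0.get(n,0))[:2])
st()
E
```

```text
t 16.45 p [0.5771 0.0591 0.2014] q [6.e-04 1.e-04 1.e+00 2.e-04] jaw 0.0939 F [ 0.4 -0.  -0.6] ff 0.0
stub_38 [ 0.622  -0.1024] 0.045 delta tool xy mm [ -44.9 -161.5]
stub_48 [0.6232 0.088 ] 0.033 delta tool xy mm [-46.1  28.9]
stub_60 [ 0.4367 -0.0514] 0.025 delta tool xy mm [ 140.4 -110.5]
flange_30 [ 0.6218 -0.1035] 0.105 delta tool xy mm [ -44.7 -162.6]
flange_40 [0.6248 0.0885] 0.113 delta tool xy mm [-47.7  29.4]
top stub_27 [ 0.4305 -0.3116  0.08    0.027 ] 0.058
top stub_38 [ 0.6241 -0.1024  0.08    0.038 ] 0.062
top stub_48 [0.626 0.089 0.08  0.048] 0.0
top stub_60 [ 0.4399 -0.0499  0.08    0.06  ] 3.55
top flange_19 [ 0.6403 -0.2683  0.01    0.08  ] 0.036
top flange_30 [ 0.6219 -0.1026  0.01    0.09  ] 0.053
top flange_40 [0.6303 0.0943 0.01   0.1   ] 3.122
top flange_52 [0.6441 0.284  0.01   0.11  ] 0.561
scene stub_27 [ 0.4289 -0.3125  0.08    0.027 ] 0.123
scene stub_38 [ 0.6238 -0.1031  0.08    0.038 ] 0.034
scene stub_48 [0.6255 0.0882 0.08   0.048 ] 0.04
scene stub_60 [ 0.4377 -0.0528  0.08    0.06  ] 0.032
scene flange_19 [ 0.6392 -0.2673  0.01    0.08  ] 0.04
scene flange_30 [ 0.6223 -0.103   0.01    0.09  ] 0.109
scene flange_40 [0.6261 0.0891 0.01   0.1   ] 0.0
scene flange_52 [0.6445 0.2828 0.01   0.11  ] 0.028
t 16.9 p [0.5768 0.0592 0.201 ] q [-2.e-04 -2.e-04  1.e+00  1.e-04] jaw 0.0937 F [0.2 0.3 0.3] ff 0.0
```

Call:
{"name": "servo_tool", "arguments": {
  "rows": [
    {"travel":[0.045,-0.036,0],"angular":[0,0,0],"jaw":0},
    {"travel":[0.09,-0.072,0],"angular":[0,0,0],"jaw":0},
    {"travel":[0.125,-0.1,0],"angular":[0,0,0],"jaw":0},
    {"travel":[0.1407,-0.1103,0.01],"angular":[0,0,0],"jaw":0},
    {"travel":[0.1407,-0.1103,0.05],"angular":[0,0,0],"jaw":0}
  ]
}}

```text
time: 17.52
eef_pos: [0.4369, -0.0527, 0.1529]
orientation: [0.003, 0.001, 1.0, -0.001]
force: [0.1, 0.1, -0.1]
gripper_width: 0.0941
finger_force: 0.0
```

```bash
python3 - <<'E'
from h import *
arm.grab_frame('wrist');arm.grab_frame('wrist');look(None,Z0)
E
```

```text
t 17.62 p [ 0.4328 -0.0508  0.1487] q [-3.3e-03  3.0e-04  1.0e+00  1.0e-03] jaw 0.0941 F [-0.8  0.3  0.3] ff 0.0
stub_27 [ 0.429 -0.309] 0.069 delta tool xy mm [   3.8 -258.2]
stub_38 [ 0.6315 -0.1037] 0.411 delta tool xy mm [-198.7  -52.9]
stub_48 [0.6407 0.0819] 1.041 delta tool xy mm [-207.9  132.7]
stub_60 [ 0.4357 -0.052 ] 0.015 delta tool xy mm [-2.9 -1.2]
flange_30 [ 0.6211 -0.1039] 1.827 delta tool xy mm [-188.3  -53.1]
flange_40 [0.6245 0.089 ] 1.454 delta tool xy mm [-191.7  139.8]
```

Call:
{"name": "servo_tool", "arguments": {
  "rows": [
    {"travel":[0,-0.0006,0.03],"angular":[0,0,0],"jaw":0},
    {"travel":[0,-0.0006,0.07],"angular":[0,0,0],"jaw":0},
    {"travel":[0,-0.0006,0.0993],"angular":[0,0,0],"jaw":0},
    {"travel":[0,-0.0006,0.0993],"angular":[0,0,0],"jaw":0.15},
    {"travel":[0,-0.0006,0.0993],"angular":[0,0,0],"jaw":0.3}
  ]
}}

```text
time: 18.4
eef_pos: [0.4376, -0.0522, 0.0534]
orientation: [0.001, -0.0, 1.0, -0.0]
force: [-0.3, -0.6, -0.6]
gripper_width: 0.0773
finger_force: 0.0
```

Call:
{"name": "servo_tool", "arguments": {
  "rows": [
    {"travel":[0,0,0],"angular":[0,0,0],"jaw":1},
    {"travel":[0,0,0],"angular":[0,0,0],"jaw":1},
    {"travel":[0,0,0],"angular":[0,0,0],"jaw":1},
    {"travel":[0,0,0],"angular":[0,0,0],"jaw":1},
    {"travel":[0,0,0],"angular":[0,0,0],"jaw":1}
  ],
  "newtons": 35
}}

```text
time: 19.02
eef_pos: [0.437, -0.0519, 0.0532]
orientation: [0.001, 0.0, 1.0, 0.0]
force: [0.5, 2.7, 6.6]
gripper_width: 0.0605
finger_force: 35.0
```

```bash
python3 - <<'E'
from h import *
look(None,Z0)
E
```

```text
t 19.02 p [ 0.437  -0.0519  0.0532] q [1.4e-03 1.0e-04 1.0e+00 0.0e+00] jaw 0.0605 F [0.5 2.7 6.6] ff 35.0
stub_60 [ 0.4354 -0.0523] 0.084 delta tool xy mm [ 1.6 -0.4]
```

Call:
{"name": "servo_tool", "arguments": {
  "rows": [
    {"travel":[0,0,-0.04],"angular":[0,0,0],"jaw":1},
    {"travel":[0,0,-0.09],"angular":[0,0,0],"jaw":1},
    {"travel":[-0.02,0.032,-0.125],"angular":[0,0,0],"jaw":1},
    {"travel":[-0.048,0.077,-0.125],"angular":[0,0,0],"jaw":1},
    {"travel":[-0.078,0.125,-0.125],"angular":[0,0,0],"jaw":1}
  ]
}}

```text
time: 19.8
eef_pos: [0.5141, 0.0739, 0.1775]
orientation: [0.0, 0.0, 1.0, -0.0]
force: [0.5, -1.6, -3.9]
gripper_width: 0.0604
finger_force: 35.0
```

Call:
{"name": "servo_tool", "arguments": {
  "rows": [
    {"travel":[-0.03,0.048,0],"angular":[0,0,0],"jaw":1},
    {"travel":[-0.06,0.096,0],"angular":[0,0,0],"jaw":1},
    {"travel":[-0.09,0.144,0],"angular":[0,0,0],"jaw":1},
    {"travel":[-0.118,0.189,0],"angular":[0,0,0],"jaw":1},
    {"travel":[-0.1306,0.2097,0],"angular":[0,0,0],"jaw":1}
  ]
}}

```text
time: 20.42
eef_pos: [0.6449, 0.2853, 0.1754]
orientation: [-0.001, -0.001, 1.0, 0.0]
force: [0.1, -1.0, -3.7]
gripper_width: 0.0604
finger_force: 35.0
```

Call:
{"name": "servo_tool", "arguments": {
  "rows": [
    {"travel":[0,0,0.02],"angular":[0,0,0],"jaw":1},
    {"travel":[0,0,0.05],"angular":[0,0,0],"jaw":1},
    {"travel":[0,0,0.08],"angular":[0,0,0],"jaw":1},
    {"travel":[0,0,0.085],"angular":[0,0,0],"jaw":1},
    {"travel":[0,0,0.085],"angular":[0,0,0],"jaw":1}
  ]
}}

```text
time: 21.05
eef_pos: [0.6444, 0.2827, 0.0919]
orientation: [-0.0, -0.0, 1.0, -0.0]
force: [1.1, -0.6, -4.1]
gripper_width: 0.0604
finger_force: 35.0
```

```bash
python3 - <<'E'
from h import *
for k in range(4): arm.grab_frame('wrist')
G['stub_60']=(.644,.283);Z0['stub_60']=.04
look('w7',Z0)
E
```

```text
t 21.25 p [0.6453 0.283  0.0936] q [ 1.3e-03 -0.0e+00  1.0e+00  4.0e-04] jaw 0.0604 F [-0.1 -0.1 -4.1] ff 35.0
stub_48 [0.6239 0.09  ] 0.108 delta tool xy mm [  21.4 -193. ]
stub_60 [0.6439 0.2826] 0.082 delta tool xy mm [ 1.4 -0.4]
flange_40 [0.6249 0.0896] 0.063 delta tool xy mm [  20.4 -193.4]
```

View pics/w7.png

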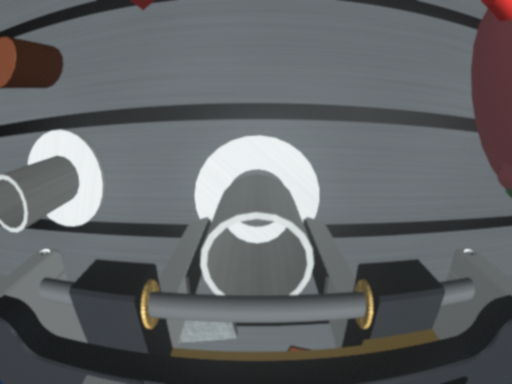

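The wrist view shows the held stub_60 rim at (257,258), in line with flange_52 at (257,190). Lowering it now.

Call:
{"name": "servo_tool", "arguments": {
  "rows": [
    {"travel":[-0.0002,0.0002,0.012],"angular":[0,0,0],"jaw":1},
    {"travel":[-0.0002,0.0002,0.022],"angular":[0,0,0],"jaw":1},
    {"travel":[-0.0002,0.0002,0.027],"angular":[0,0,0],"jaw":1},
    {"travel":[-0.0002,0.0002,0.0285],"angular":[0,0,0],"jaw":1},
    {"travel":[-0.0002,0.0002,0.0295],"angular":[0,0,0],"jaw":1}
  ]
}}

```text
time: 22.02
eef_pos: [0.644, 0.2828, 0.0634]
orientation: [-0.001, -0.0, 1.0, -0.0]
force: [-4.7, -1.8, 5.9]
gripper_width: 0.0609
finger_force: 35.0
```

```bash
python3 - <<'E'
from h import *
G['stub_60']=(.644,.283);Z0['stub_60']=.01
look(None,Z0);st()
E
```

```text
t 22.02 p [0.644  0.2828 0.0634] q [-5.e-04 -1.e-04  1.e+00 -2.e-04] jaw 0.0609 F [-4.7 -1.8  5.9] ff 35.0
stub_48 [0.6242 0.0884] 0.254 delta tool xy mm [  19.8 -194.4]
stub_60 [0.6421 0.2821] 0.08 delta tool xy mm [ 1.9 -0.7]
flange_40 [0.6255 0.0889] 0.091 delta tool xy mm [  18.5 -193.9]
t 22.18 p [0.644  0.2828 0.0634] q [-3.e-04 -1.e-04  1.e+00 -1.e-04] jaw 0.0605 F [-5.7 -1.4  5.9] ff 35.0
```

Call:
{"name": "servo_tool", "arguments": {
  "rows": [
    {"travel":[0,0,-0.002],"angular":[0,0,0],"jaw":1},
    {"travel":[0,0,-0.003],"angular":[0,0,0],"jaw":1},
    {"travel":[0,0,-0.003],"angular":[0,0,0],"jaw":1},
    {"travel":[0,0,-0.003],"angular":[0,0,0],"jaw":1},
    {"travel":[0,0,-0.003],"angular":[0,0,0],"jaw":1}
  ]
}}

```text
time: 22.8
eef_pos: [0.6446, 0.283, 0.0652]
orientation: [-0.0, -0.0, 1.0, 0.0]
force: [0.1, 0.5, -3.6]
gripper_width: 0.0608
finger_force: 35.0
```

Call:
{"name": "servo_tool", "arguments": {
  "rows": [
    {"travel":[0,0,0.0005],"angular":[0,0,0],"jaw":1},
    {"travel":[0,0,0.001],"angular":[0,0,0],"jaw":1},
    {"travel":[0,0,0.0015],"angular":[0,0,0],"jaw":1},
    {"travel":[0,0,0.002],"angular":[0,0,0],"jaw":1},
    {"travel":[0,0,0.0022],"angular":[0,0,0],"jaw":1}
  ]
}}

```text
time: 23.42
eef_pos: [0.6446, 0.283, 0.0634]
orientation: [0.0, -0.0, 1.0, 0.0]
force: [-0.5, -0.1, -1.5]
gripper_width: 0.0604
finger_force: 35.0
```

```bash
python3 - <<'E'
from h import *
G['stub_60']=(.644,.283);Z0['stub_60']=.01
look(None,Z0);st()
E
```

```text
t 23.43 p [0.6446 0.283  0.0634] q [ 0.e+00 -1.e-04  1.e+00  0.e+00] jaw 0.0604 F [-0.5 -0.1 -1.5] ff 35.0
stub_48 [0.6243 0.0884] 0.253 delta tool xy mm [  20.3 -194.6]
stub_60 [0.643  0.2826] 0.08 delta tool xy mm [ 1.6 -0.4]
flange_40 [0.625  0.0893] 0.072 delta tool xy mm [  19.6 -193.7]
t 23.57 p [0.6446 0.283  0.0633] q [ 0.e+00 -1.e-04  1.e+00  0.e+00] jaw 0.0602 F [-0.2  0.6 -2.8] ff 35.0
```

Call:
{"name": "servo_tool", "arguments": {
  "rows": [
    {"travel":[0,0,0],"angular":[0,0,0],"jaw":0.25},
    {"travel":[0,0,0],"angular":[0,0,0],"jaw":0.1},
    {"travel":[0,0,0],"angular":[0,0,0],"jaw":0},
    {"travel":[0,0,0],"angular":[0,0,0],"jaw":0},
    {"travel":[0,0,0],"angular":[0,0,0],"jaw":0}
  ]
}}

```text
time: 24.2
eef_pos: [0.6447, 0.283, 0.0634]
orientation: [0.0, -0.0, 1.0, 0.0]
force: [0.8, -0.4, 0.2]
gripper_width: 0.0938
finger_force: 0.0
```

Call:
{"name": "servo_tool", "arguments": {
  "rows": [
    {"travel":[0,0,-0.04],"angular":[0,0,0],"jaw":0},
    {"travel":[0,0,-0.09],"angular":[0,0,0],"jaw":0},
    {"travel":[0,0,-0.135],"angular":[0,0,0],"jaw":0},
    {"travel":[0.015,-0.04,-0.14],"angular":[0,0,0],"jaw":0},
    {"travel":[0.035,-0.094,-0.14],"angular":[0,0,0],"jaw":0}
  ]
}}

```text
time: 24.82
eef_pos: [0.6102, 0.189, 0.2043]
orientation: [0.002, -0.001, 1.0, 0.0]
force: [-0.1, -0.4, 0.4]
gripper_width: 0.094
finger_force: 0.0
```

Call:
{"name": "servo_tool", "arguments": {
  "rows": [
    {"travel":[0.02,-0.055,0],"angular":[0,0,0],"jaw":0},
    {"travel":[0.04,-0.11,0],"angular":[0,0,0],"jaw":0},
    {"travel":[0.06,-0.165,0],"angular":[0,0,0],"jaw":0},
    {"travel":[0.08,-0.22,0],"angular":[0,0,0],"jaw":0},
    {"travel":[0.1,-0.275,0],"angular":[0,0,0],"jaw":0}
  ]
}}

```text
time: 25.45
eef_pos: [0.5089, -0.0877, 0.2035]
orientation: [0.0, -0.0, 1.0, -0.0]
force: [-0.0, -1.1, -0.0]
gripper_width: 0.0936
finger_force: 0.0
```

Call:
{"name": "servo_tool", "arguments": {
  "rows": [
    {"travel":[0.02,-0.055,0],"angular":[0,0,0],"jaw":0},
    {"travel":[0.04,-0.11,0],"angular":[0,0,0],"jaw":0},
    {"travel":[0.06,-0.165,0],"angular":[0,0,0],"jaw":0},
    {"travel":[0.076,-0.215,0],"angular":[0,0,0],"jaw":0},
    {"travel":[0.0803,-0.2255,0.03],"angular":[0,0,0],"jaw":0}
  ]
}}

```text
time: 26.08
eef_pos: [0.4298, -0.3162, 0.175]
orientation: [0.002, 0.002, 1.0, -0.003]
force: [0.8, 0.3, -0.2]
gripper_width: 0.094
finger_force: 0.0
```

```bash
cat >> h.py <<'E'
G['stub_60']=(.644,.283);Z0['stub_60']=.01
E
python3 - <<'E'
from h import *
for k in range(5): arm.grab_frame('top')
v=look('w8',Z0)
v=views(['scene'])
for n in G: print(n,*fit(n,v,G[n],(1,1,0,0),Z0.get(n,0))[:2])
cv2.imwrite('pics/s8.png',cv2.resize(v[0][2][:,:,::-1],(768,576)))
E
```

```text
t 26.32 p [ 0.4298 -0.3111  0.1738] q [ 3.e-04 -3.e-04  1.e+00  1.e-04] jaw 0.0942 F [-0.6  0.7  0.7] ff 0.0
stub_27 [ 0.4295 -0.3118] 0.051 delta tool xy mm [ 0.3 -0.7]
flange_19 [ 0.6359 -0.2676] 0.889 delta tool xy mm [-206.1   43.5]
stub_27 [ 0.4285 -0.311   0.08    0.027 ] 0.122
stub_38 [ 0.6223 -0.1033  0.08    0.038 ] 0.057
stub_48 [0.625  0.0886 0.08   0.048 ] 0.034
stub_60 [0.6431 0.2833 0.08   0.06  ] 0.027
flange_19 [ 0.6393 -0.2677  0.01    0.08  ] 0.041
flange_30 [ 0.6228 -0.1035  0.01    0.09  ] 0.065
flange_40 [0.625  0.0888 0.01   0.1   ] 0.09
flange_52 [0.6458 0.2804 0.01   0.11  ] 0.095
```

View pics/w8.png

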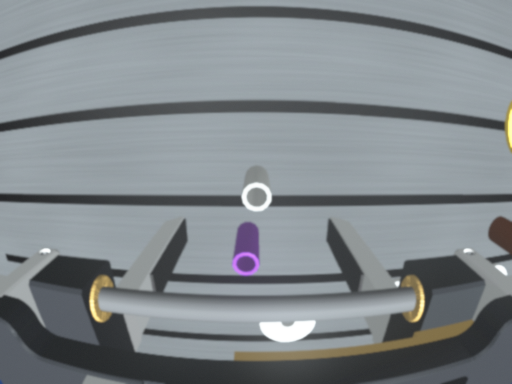

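The wrist view shows stub_27 at (257,195) and purple at (246,262), well clear in x. Descending and gripping.

Call:
{"name": "servo_tool", "arguments": {
  "rows": [
    {"travel":[0.0004,-0.0004,0.04],"angular":[0,0,0],"jaw":0},
    {"travel":[0.0004,-0.0004,0.09],"angular":[0,0,0],"jaw":0.1},
    {"travel":[0.0004,-0.0004,0.121],"angular":[0,0,0],"jaw":0.2},
    {"travel":[0.0004,-0.0004,0.121],"angular":[0,0,0],"jaw":0.4},
    {"travel":[0.0004,-0.0004,0.121],"angular":[0,0,0],"jaw":0.6}
  ]
}}

```text
time: 27.25
eef_pos: [0.43, -0.3126, 0.0535]
orientation: [0.001, -0.0, 1.0, -0.001]
force: [-0.7, -0.1, 0.0]
gripper_width: 0.0584
finger_force: 0.0
```

Call:
{"name": "servo_tool", "arguments": {
  "rows": [
    {"travel":[0,0,0],"angular":[0,0,0],"jaw":0.7},
    {"travel":[0,0,0],"angular":[0,0,0],"jaw":0.8},
    {"travel":[0,0,0],"angular":[0,0,0],"jaw":1},
    {"travel":[0,0,0],"angular":[0,0,0],"jaw":1},
    {"travel":[0,0,0],"angular":[0,0,0],"jaw":1}
  ],
  "newtons": 25
}}

```text
time: 27.88
eef_pos: [0.4293, -0.3121, 0.0528]
orientation: [0.0, -0.0, 1.0, -0.0]
force: [-0.4, 0.8, 6.1]
gripper_width: 0.027
finger_force: 25.0
```

Call:
{"name": "servo_tool", "arguments": {
  "rows": [
    {"travel":[0,0,0],"angular":[0,0,0],"jaw":1},
    {"travel":[0,0,0],"angular":[0,0,0],"jaw":1},
    {"travel":[0,0,0],"angular":[0,0,0],"jaw":1},
    {"travel":[0,0,0],"angular":[0,0,0],"jaw":1},
    {"travel":[0,0,0],"angular":[0,0,0],"jaw":1}
  ]
}}

```text
time: 28.5
eef_pos: [0.4293, -0.3121, 0.0528]
orientation: [0.0, -0.0, 1.0, -0.0]
force: [0.7, 1.4, 6.0]
gripper_width: 0.0269
finger_force: 25.0
```

```bash
python3 - <<'E'
from h import *
look(None,Z0)
E
```

```text
t 28.5 p [ 0.4293 -0.3121  0.0528] q [ 4.e-04 -0.e+00  1.e+00 -2.e-04] jaw 0.0269 F [0.7 1.4 6. ] ff 25.0
stub_27 [ 0.4288 -0.3126] 0.038 delta tool xy mm [ 0.5 -0.5]
```

Call:
{"name": "servo_tool", "arguments": {
  "rows": [
    {"travel":[0,0,-0.04],"angular":[0,0,0],"jaw":1},
    {"travel":[0,0,-0.09],"angular":[0,0,0],"jaw":1},
    {"travel":[0,0,-0.125],"angular":[0,0,0],"jaw":1},
    {"travel":[-0.04,0.0085,-0.125],"angular":[0,0,0],"jaw":1},
    {"travel":[-0.09,0.019,-0.125],"angular":[0,0,0],"jaw":1}
  ]
}}

```text
time: 29.28
eef_pos: [0.5191, -0.2932, 0.1775]
orientation: [-0.0, 0.001, 1.0, -0.0]
force: [-0.3, -0.6, -1.9]
gripper_width: 0.0268
finger_force: 25.0
```

Call:
{"name": "servo_tool", "arguments": {
  "rows": [
    {"travel":[-0.05,0.0105,0],"angular":[0,0,0],"jaw":1},
    {"travel":[-0.1,0.021,0],"angular":[0,0,0],"jaw":1},
    {"travel":[-0.1202,0.0255,0.03],"angular":[0,0,0],"jaw":1},
    {"travel":[-0.1202,0.0255,0.07],"angular":[0,0,0],"jaw":1},
    {"travel":[-0.1202,0.0255,0.085],"angular":[0,0,0],"jaw":1}
  ]
}}

```text
time: 29.9
eef_pos: [0.6372, -0.2661, 0.0882]
orientation: [-0.003, -0.0, 1.0, 0.002]
force: [0.4, -0.3, -1.7]
gripper_width: 0.0268
finger_force: 25.0
```

```bash
python3 - <<'E'
from h import *
for k in range(6): arm.grab_frame('wrist')
G['stub_27']=(.639,-.267);Z0['stub_27']=.04
look(None,Z0)
E
```

```text
t 30.2 p [ 0.64   -0.2683  0.0942] q [ 1.5e-03  1.0e-04  1.0e+00 -8.0e-04] jaw 0.0268 F [ 0.2 -0.2 -1.1] ff 25.0
stub_27 [ 0.6402 -0.2686] 0.035 delta tool xy mm [-0.2 -0.3]
stub_38 [ 0.6231 -0.1046] 0.025 delta tool xy mm [ 16.9 163.7]
flange_19 [ 0.6386 -0.2676] 0.152 delta tool xy mm [1.4 0.7]
flange_30 [ 0.6223 -0.1041] 0.051 delta tool xy mm [ 17.7 164.2]
```

Call:
{"name": "servo_tool", "arguments": {
  "rows": [
    {"travel":[0,0,0.012],"angular":[0,0,0],"jaw":1},
    {"travel":[0,0,0.022],"angular":[0,0,0],"jaw":1},
    {"travel":[0,0,0.025],"angular":[0,0,0],"jaw":1},
    {"travel":[0,0,0.025],"angular":[0,0,0],"jaw":1},
    {"travel":[0,0,0.025],"angular":[0,0,0],"jaw":1}
  ]
}}

```text
time: 30.98
eef_pos: [0.6394, -0.2675, 0.0674]
orientation: [0.0, -0.0, 1.0, -0.0]
force: [-0.2, 0.0, -0.1]
gripper_width: 0.0269
finger_force: 25.0
```

```bash
python3 - <<'E'
from h import *
for k in range(6): arm.grab_frame('wrist')
G['stub_27']=(.639,-.267);Z0['stub_27']=.015
look(None,Z0)
E
```

```text
t 31.27 p [ 0.6393 -0.2675  0.0675] q [ 2.e-04 -0.e+00  1.e+00 -1.e-04] jaw 0.0271 F [ 0.7 -0.3 -1.8] ff 25.0
stub_27 [ 0.6382 -0.2678] 0.037 delta tool xy mm [ 1.1 -0.3]
stub_38 [ 0.6231 -0.104 ] 0.083 delta tool xy mm [ 16.2 163.5]
flange_19 [ 0.6389 -0.2675] 0.174 delta tool xy mm [ 0.4 -0. ]
flange_30 [ 0.6225 -0.104 ] 0.056 delta tool xy mm [ 16.8 163.5]
```

Centred within the measuring error. Lowering the last 5 mm and releasing.

Call:
{"name": "servo_tool", "arguments": {
  "rows": [
    {"travel":[0,0,0.0015],"angular":[0,0,0],"jaw":1},
    {"travel":[0,0,0.003],"angular":[0,0,0],"jaw":1},
    {"travel":[0,0,0.0042],"angular":[0,0,0],"jaw":1},
    {"travel":[0,0,0.0048],"angular":[0,0,0],"jaw":1},
    {"travel":[0,0,0.0048],"angular":[0,0,0],"jaw":1}
  ]
}}

```text
time: 32.05
eef_pos: [0.6392, -0.2673, 0.0628]
orientation: [0.0, -0.0, 1.0, 0.0]
force: [-0.1, -0.2, 3.2]
gripper_width: 0.0268
finger_force: 25.0
```

Call:
{"name": "servo_tool", "arguments": {
  "rows": [
    {"travel":[0,0,0],"angular":[0,0,0],"jaw":0.65},
    {"travel":[0,0,0],"angular":[0,0,0],"jaw":0.5},
    {"travel":[0,0,0],"angular":[0,0,0],"jaw":0.3},
    {"travel":[0,0,0],"angular":[0,0,0],"jaw":0.2},
    {"travel":[0,0,0],"angular":[0,0,0],"jaw":0.2}
  ]
}}

```text
time: 32.67
eef_pos: [0.6392, -0.2674, 0.0624]
orientation: [0.0, -0.0, 1.0, 0.0]
force: [-0.0, 0.8, -0.2]
gripper_width: 0.0693
finger_force: 0.0
```

Call:
{"name": "servo_tool", "arguments": {
  "rows": [
    {"travel":[0,0,-0.04],"angular":[0,0,0],"jaw":0.2},
    {"travel":[0,0,-0.09],"angular":[0,0,0],"jaw":0.2},
    {"travel":[0,0,-0.14],"angular":[0,0,0],"jaw":0.2},
    {"travel":[0.05,0,-0.14],"angular":[0,0,0],"jaw":0.2},
    {"travel":[0.1,0,-0.14],"angular":[0,0,0],"jaw":0.2}
  ]
}}

```text
time: 33.3
eef_pos: [0.5386, -0.2676, 0.2032]
orientation: [0.001, -0.0, 1.0, -0.001]
force: [0.1, -1.2, 0.1]
gripper_width: 0.0751
finger_force: 0.0
```

Call:
{"name": "servo_tool", "arguments": {
  "rows": [
    {"travel":[0.06,0,0],"angular":[0,0,0],"jaw":0.2},
    {"travel":[0.12,0,0],"angular":[0,0,0],"jaw":0.2},
    {"travel":[0.17,0,0],"angular":[0,0,0],"jaw":0.2},
    {"travel":[0.2,0,0],"angular":[0,0,0],"jaw":0.2},
    {"travel":[0.2,0,0],"angular":[0,0,0],"jaw":0.2}
  ]
}}

```text
time: 33.92
eef_pos: [0.3376, -0.2671, 0.2028]
orientation: [0.0, 0.001, 1.0, -0.0]
force: [1.0, 0.0, -0.3]
gripper_width: 0.0754
finger_force: 0.0
```

```bash
python3 - <<'E'
from h import *
for k in range(4): arm.grab_frame('wrist')
st()
G['stub_27']=(.639,-.267);Z0['stub_27']=.01
for c in('top','scene'):
    v=views([c]); cv2.imwrite(f'pics/{c}9.png',cv2.resize(v[0][2][:,:,::-1],(768,576)))
    for n in G: print(c,n,*fit(n,v,G[n],(1,1,0,0),Z0.get(n,0)))
E
```

```text
t 34.12 p [ 0.3404 -0.2678  0.2026] q [ 5.e-04 -3.e-04  1.e+00 -2.e-04] jaw 0.0751 F [-0.   0.1  0.4] ff 0.0
top stub_27 [ 0.6395 -0.2666  0.08    0.027 ] 0.108 1
top stub_38 [ 0.6246 -0.102   0.08    0.038 ] 0.052 1
top stub_48 [0.6244 0.0905 0.08   0.048 ] 0.068 1
top stub_60 [0.644 0.283 0.08  0.06 ] 0.0 0
top flange_19 [ 0.6392 -0.2662  0.01    0.08  ] 0.079 1
top flange_30 [ 0.623  -0.1023  0.01    0.09  ] 0.029 1
top flange_40 [0.6263 0.0905 0.01   0.1   ] 0.042 1
top flange_52 [0.6442 0.2827 0.01   0.11  ] 0.125 1
scene stub_27 [ 0.6405 -0.2676  0.08    0.027 ] 0.076 1
scene stub_38 [ 0.6253 -0.1031  0.08    0.038 ] 0.15 1
scene stub_48 [0.6246 0.088  0.08   0.048 ] 0.03 1
scene stub_60 [0.6456 0.2826 0.08   0.06  ] 0.046 1
scene flange_19 [ 0.6404 -0.2677  0.01    0.08  ] 0.082 1
scene flange_30 [ 0.6236 -0.1051  0.01    0.09  ] 0.079 1
scene flange_40 [0.6257 0.0881 0.01   0.1   ] 0.069 1
scene flange_52 [0.6439 0.2831 0.01   0.11  ] 0.177 1
```

View pics/top9.png

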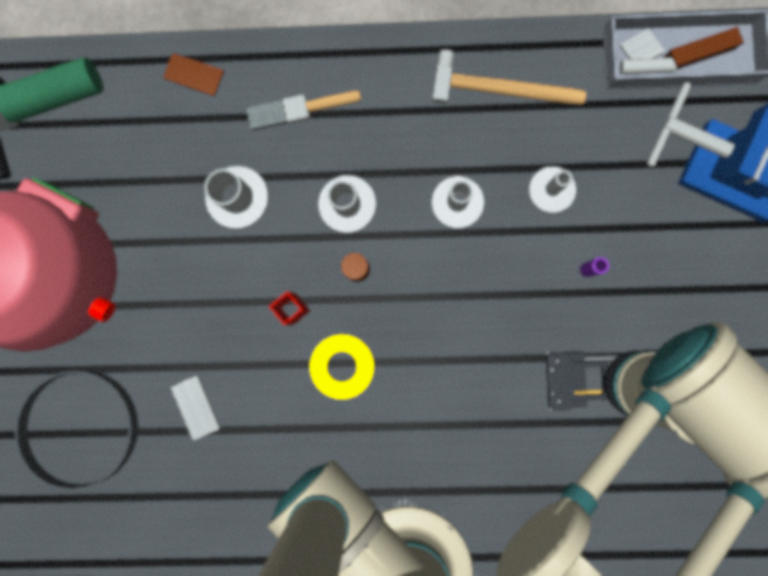

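View pics/scene9.png

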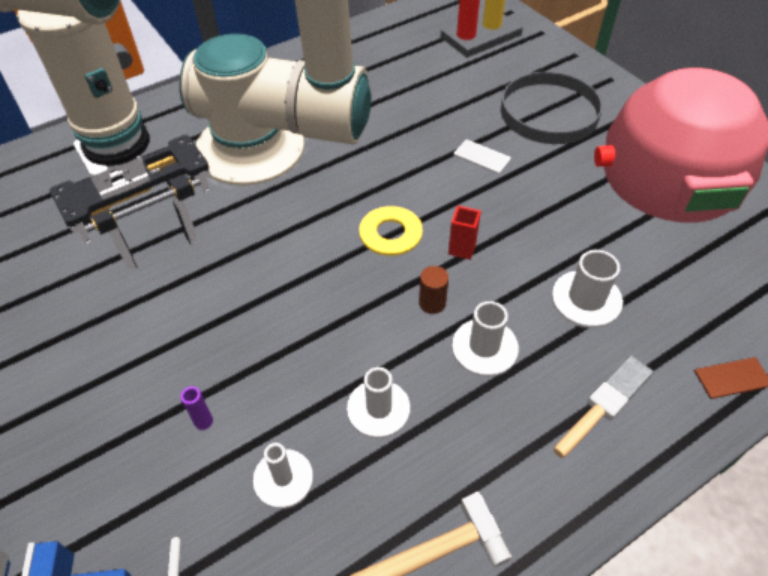

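The top and scene views show all four stubs upright on their matching flanges. Top rims are at (223,187), (344,195), (460,192) and (563,179). The bar, square tube, purple stub and yellow ring haven't moved, and the gripper is clear. The fits put each stub within about 2 mm of its hole centre, so I'm handing in.

```bash
python3 -c "
from cell import arm
print(arm.job_done())"
```

```text
the job is handed in; nothing more can be done
None
```

All four stubs stand upright on their matching flanges, released and centred to within about 2 mm by my camera fits, and the job was handed in at about 34 s of the 112 s limit, with no verdict returned.

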